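Unlock the optical-flat rack and hang up the cases

ROBOT

A 6-joint arm with a two-finger parallel gripper is mounted at the origin on the work surface. World frame = base frame: x ahead of the robot, y to its left, z up, the work surface at z = 0. Lengths are in m, angles in rad, forces in N, time in s.
With the tool pointing down it reaches from about 0.275 to 0.775 m from the base axis. Payload 14.6 kg.
Tool frame: the origin (TCP) lies midway between the tips of the shut fingers; the grasp point (between the pads) lies 19 mm behind it; z points along the fingers, y is the line along which they close (so a half turn about z gives the same grasp; the last joint's range is limited). The gripper opens to 85 mm and grips with 20 to 120 N. Pads are 22 mm wide; open, the fingers measure 114 mm over their backs; the gripper's body (76 mm by 85 mm) begins 54 mm behind the grasp point. The pads swing forward as they close: fully open they stand 13 mm farther back than shut.
Start: joints at [1.071, 0.263, -0.048, 1.259, 0, 1.415], TCP at [0.177, 0.494, 0.231] pointing down, gripper open.
Joint ranges: [-2.65, 2.65], [-0.89, 1.7], [-1.18, 1.37], [-2.13, 2.11], [-1.35, 1.29], [-3.14, 3.14]. Speed limits (rad/s): [1.89, 1.89, 2.57, 2.79, 3.14, 3.14].

INTERFACE

Orientations are given as a unit quaternion [x, y, z, w].
In Python, from workcell import r, optics, ticket gives the robot as it stands.
- The arm moves only by the shell command python3 -m crank 'ROWS' [FORCE]. ROWS is a JSON object of lists of equal length, an entry for each row: "claw": the closure, from -1 (fully open) to 1 (shut); "xyz": the shift along the tool's x, y, z normalised to -1 to 1, where 1 is 0.3 m, a list of three; "dr": the turn, a rotation vector about the tool's x, y, z normalised to -1 to 1, where 1 is pi/2 rad, a list of three. A call has 1 to 8 rows; each row is the pose to reach, as a shift and turn from the pose commanded when the call began, along the tool's axes at that moment; what a row does not reach only later rows make up. A row lasts 1/12 s, in which the tool goes at most 41.7 mm and 7.16 degrees, less where a joint would pass 70% of its speed; a pose out of reach is approached as far as the arm can. A call with a number of a shift or a turn outside -1 to 1 is refused whole. A call with a gripper value outside its range is refused whole. The fingers move at their own pace and stop on an object; FORCE is the grip in N (left out, the last holds). Time passes only in rows, so rows that repeat a pose let the fingers close. It gives the time, the measured TCP pose, the force, the opening and the grip force at its end, in the units of the state.
- r.observe(): the state, without advancing time (a new reading comes with each control period).
- optics.get_image(name): name is "scene" or "side" or "wrist"; returns a dict with "image" (420x560x3 uint8, red, green, blue), "mtx" (3x3 intrinsics, pixels), "rvec" (rotation vector, rad) and "tvec" (3), from world to camera coordinates, as OpenCV has them. Camera axes: x right, y down, z forward; pixel columns grow to the right and rows downward; lengths in m; the calibration is good to about 2 mm. A picture is of the moment at which its call begins. There is no depth.
- ticket.sign_off(): hands the job in; it is judged then, once.
The state is a dict: "clock": time; "joint_positions": joint angles; "dq": joint speeds; "joint_torque": joint torques, N m; "tool_pos": TCP position; "ee_rot": TCP orientation; "ft_force": force on the tool from outside, world axes, zero at the start; "moment": the same for the moment, N m; "width": finger opening in m; "grip_force": force on a finger pad.
Only numpy, scipy, OpenCV 4.12 (cv2) and the standard library are available. Lean on these libraries where they do the work, as an engineer would, in place of code of your own. Each camera call takes 0.05 s, during which the arm holds its last target. There are 200 camera calls.

TASK

Unlock the slotted rack: turn its brass wing knob anticlockwise to the stop, lift the knob with its disc and shaft right out, and set it down in the low aluminium tray (standing or lying). Then slide every yellow-handled case up out of its slot and hang each by its handle on a hook of the stand, one to a hook, and let go with all of it at rest. There is glass in the cases: never drop one or lay it on its side. Leave the other things on the bench where they are.

Things in the scene. Friction and masses are not known exactly. Their poses are not given: they have to be found in the camera images.
- rack: aluminium slotted rack fixed to the bench, 106 (x) x 216 (y) mm; origin at bench height under its centre, z up. Four slots, each 19 mm (x) by 84 mm (y), floor at z 4 mm, walls to z 45 mm, centred at x +-34, y +-58 mm. Between them a steel column 44 x 56 mm reaches z 91 mm, with the knob's socket in its top
- keeper: locking knob, one rigid loose part, 300 g; origin: centre of the underside of its brass disc (80 mm across, 8 thick), z up the axis. Above it a 16 mm stem, then a brass wing 14 mm thick (x), 44 long (y), z 58 to 90 mm. Below it a steel shaft 20 mm across, 22 long, with a cross lug at the end, 34 long (along y), 8 wide. At first the disc rests on the column, 3 mm over the cases' shoulders
- wing (a point): grip point of the knob, on its axis in the wing, 78 mm above the keeper's origin, axes as the keeper's; pinch the wing across its 14 mm thickness. At the start the wing is turned 0.8 to 1.25 rad clockwise (seen from above) from the rack's y axis; it turns freely, with 1.5 mm of play, and lifts only 4 mm until it is unlocked
- tray: low open aluminium parts tray, loose, 600 g, on the bench: 150 (x) x 130 (y) x 32 mm outside, walls and floor 4 mm thick; origin at the centre of its underside, z up. The knob stands in it on the flat end of its shaft (keeper origin then 26 mm over the bench), or may lie on its side in it
- stand: hanging stand fixed to the bench; origin at bench height under the front face of its rail, x pointing away from the hooks' tips, y along the rail, z up. Rail 362 mm long, 14 mm thick, its top at z 240 mm, on two posts at y +-174 mm; base plate 90 x 370 x 12 mm reaching from x 0 to x 90 mm
- hook1 (a point): point on the top face of hook 1, at stand x -42, y 144, z 240 mm. The hook: a level flat steel strip 12 mm wide (y) and 5 mm thick, running 85 mm from the rail towards the stand's -x, with a lip at the tip that stands 8 mm above the strip. Axes as the stand's. A case hangs with its window's upper edge on it
- hook2 (a point): point on the top face of hook 2, at stand x -42, y 48, z 240 mm. The hook: a level flat steel strip 12 mm wide (y) and 5 mm thick, running 85 mm from the rail towards the stand's -x, with a lip at the tip that stands 8 mm above the strip. Axes as the stand's. A case hangs with its window's upper edge on it
- hook3 (a point): point on the top face of hook 3, at stand x -42, y -48, z 240 mm. The hook: a level flat steel strip 12 mm wide (y) and 5 mm thick, running 85 mm from the rail towards the stand's -x, with a lip at the tip that stands 8 mm above the strip. Axes as the stand's. A case hangs with its window's upper edge on it
- hook4 (a point): point on the top face of hook 4, at stand x -42, y -144, z 240 mm. The hook: a level flat steel strip 12 mm wide (y) and 5 mm thick, running 85 mm from the rail towards the stand's -x, with a lip at the tip that stands 8 mm above the strip. Axes as the stand's. A case hangs with its window's upper edge on it
- case1: optical flat case: grey plastic slab 16 (x) x 80 (y) x 84 (z) mm, 160 g, upright yellow handle on top: 14 mm thick, 44 mm wide (y), solid top bar at z 114 to 140 mm on two 6 mm uprights; the window under it, 32 wide, 30 high (z 84 to 114), opens along x. Origin: centre of its underside, z up. Stands in any rack slot, x along the rack's x. All alike; None if absent
- case2: optical flat case: grey plastic slab 16 (x) x 80 (y) x 84 (z) mm, 160 g, upright yellow handle on top: 14 mm thick, 44 mm wide (y), solid top bar at z 114 to 140 mm on two 6 mm uprights; the window under it, 32 wide, 30 high (z 84 to 114), opens along x. Origin: centre of its underside, z up. Stands in any rack slot, x along the rack's x. All alike; None if absent
- case3: optical flat case: grey plastic slab 16 (x) x 80 (y) x 84 (z) mm, 160 g, upright yellow handle on top: 14 mm thick, 44 mm wide (y), solid top bar at z 114 to 140 mm on two 6 mm uprights; the window under it, 32 wide, 30 high (z 84 to 114), opens along x. Origin: centre of its underside, z up. Stands in any rack slot, x along the rack's x. All alike; None if absent
- case4: optical flat case: grey plastic slab 16 (x) x 80 (y) x 84 (z) mm, 160 g, upright yellow handle on top: 14 mm thick, 44 mm wide (y), solid top bar at z 114 to 140 mm on two 6 mm uprights; the window under it, 32 wide, 30 high (z 84 to 114), opens along x. Origin: centre of its underside, z up. Stands in any rack slot, x along the rack's x. All alike; None if absent
- loop1 (a point): centre of the upper edge of the window of case 1 (underside of the handle's top bar), 114 mm above the case's origin; None if the case is absent
- loop2 (a point): centre of the upper edge of the window of case 2 (underside of the handle's top bar), 114 mm above the case's origin; None if the case is absent
- loop3 (a point): centre of the upper edge of the window of case 3 (underside of the handle's top bar), 114 mm above the case's origin; None if the case is absent
- loop4 (a point): centre of the upper edge of the window of case 4 (underside of the handle's top bar), 114 mm above the case's origin; None if the case is absent
- angle_block: bystander: L-shaped steel angle block 50 x 50 x 60 mm, loose; origin under its centre
- gauge_a: bystander: steel gauge block 9 x 35 x 30 mm, loose
- gauge_b: bystander: steel gauge block 35 x 9 x 20 mm, loose
- tin: bystander: white plastic jar 60 mm across, 50 mm high, loose
- socket (a point): centre of the socket's mouth on top of the column, 91 mm above the rack's origin, axes as the rack's. A hole with two notches along the rack's y, 14 mm wide: the knob's lug passes only when the wing lies along the rack's y (within about 8 degrees). Up to 5 degrees beyond that it meets a firm stop. Then lift straight up; 22 mm clears it
Not all that is in view belongs to the job. Leave any purple look-alike of the case2 alone.

How it is judged:
By the outcome, as a careful person would: the job done as asked, in the order asked, and still so for the second after the job is handed in, with the robot touching nothing.
Of case1, case2, case3, case4 only 2 to 4 are there at a start; the rules pass over those that are not, and their reading is None.
At some moment in a run one of tray may be knocked a few centimetres aside while the robot is not near it.
It also fails if it takes over 210 s, if anything falls off the work surface, if the arm or the gripper's body presses on something with over 40 N, if the wrist force passes 120 N, or if a joint passes its speed limit or range.

## Working session

There is one attempt and no reset: what is moved stays moved. The work goes in short steps, Python scripts to look and compute and a shell command to move; the robot and the scene stay as the last step left them, time stands still between calls to the robot, and variables do not carry over. Pictures are saved under pics/ and viewed, at most 14 in all, crops included, and the job is handed in when it is done.

```bash
ls; mkdir -p pics; python3 - <<'E'
from workcell import r, optics
import cv2
print(r.observe())
for n in ("scene","side","wrist"):
    d=optics.get_image(n); cv2.imwrite(f"pics/{n}0.png",d["image"][:,:,::-1]); print(n,d["mtx"].tolist(),d["rvec"],d["tvec"])
E
```

```text
pics
{'clock': 0.0, 'joint_positions': array([ 1.07071357e+00,  2.63532746e-01, -4.89117000e-02,  1.25936465e+00,
       -1.39348059e-05,  1.41551031e+00]), 'dq': array([ 0.00150692,  0.00189329, -0.00031244,  0.00015547,  0.00013528,
        0.00018842]), 'joint_torque': array([-1.33554222e-03, -6.37624812e+01,  3.84561110e+01,  1.41257656e-02,
       -1.18396292e-04, -2.76925896e-07]), 'tool_pos': array([0.17733428, 0.4938798 , 0.23082925]), 'ee_rot': array([ 1.71545629e-01,  9.85176046e-01, -4.81681538e-04, -1.56383670e-04]), 'ft_force': array([-0.69102771, -0.14877963,  0.86515703]), 'moment': array([ 0.03616184,  0.04861164, -0.05695112]), 'grip_force': 0.0, 'width': 0.08587802973404379}
scene [[393.91421011611425, 0.0, 280.1355760861917], [0.0, 393.91421011611425, 207.95925399797565], [0.0, 0.0, 1.0]] [ 2.08719935  0.9926349  -0.4667762 ] [-0.38831765 -0.12195053  1.53057794]
side [[468.52891765359936, 0.0, 285.6104458739215], [0.0, 468.52891765359936, 207.3245136481753], [0.0, 0.0, 1.0]] [ 0.22027533 -2.72583929  1.39731815] [0.53796205 0.17156662 1.25418894]
wrist [[317.5842436256745, 0.0, 280.0625341400704], [0.0, 317.5842436256745, 212.13653953638246], [0.0, 0.0, 1.0]] [-2.374934   -1.67070564 -0.2347158 ] [-0.52556528 -0.0344622   0.37813437]
```

View pics/scene0.png

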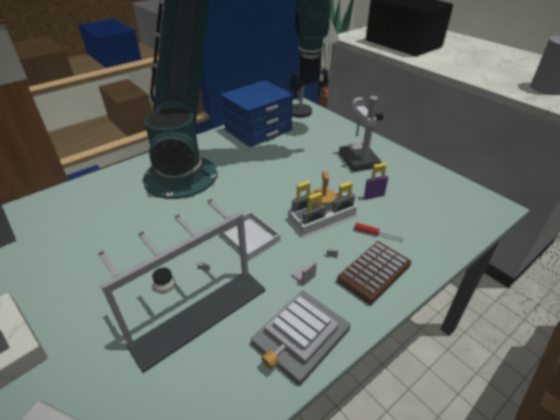

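View pics/side0.png

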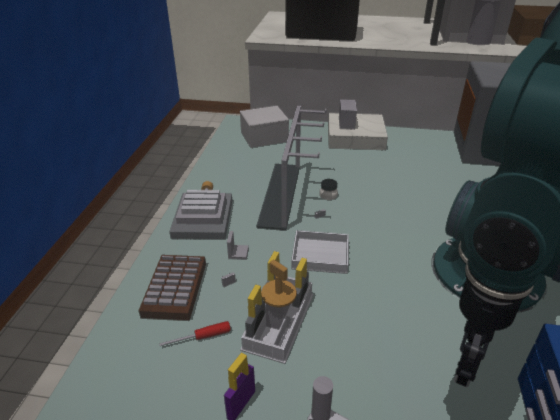

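The scene view shows the rack at about (325,207) with three yellow handles at (303,188), (315,202) and (345,188), and the brass knob at (325,187). The purple look-alike stands at (375,185), outside the rack. The tray is at (250,236) and the stand's hooks run from (105,258) to (215,205). The side view agrees: handles at (274,263), (255,300) and (302,272), look-alike at (240,385). Next I'll enlarge crops to confirm and measure.

```bash
cat > h.py <<'E'
import numpy as np, cv2
from workcell import r, optics
from scipy.spatial.transform import Rotation as R
class V:
    def __init__(s,name,im=None):
        d=optics.get_image(name); s.im=np.ascontiguousarray(d["image"][:,:,::-1]); s.K=np.array(d["mtx"]); s.rv=np.array(d["rvec"],float).ravel(); s.t=np.array(d["tvec"],float).ravel()
        s.Rm=cv2.Rodrigues(s.rv)[0]; s.c=-s.Rm.T@s.t
    def ray(s,p): 
        v=s.Rm.T@np.linalg.solve(s.K,[p[0],p[1],1.]); return v/np.linalg.norm(v)
    def plane(s,p,z): 
        v=s.ray(p); return s.c+v*(z-s.c[2])/v[2]
    def proj(s,X): return cv2.projectPoints(np.atleast_2d(np.array(X,float)),s.rv,s.t,s.K,None)[0].reshape(-1,2)
    def crop(s,x,y,w,h,k,fn): cv2.imwrite(fn,cv2.resize(s.im[y:y+h,x:x+w],None,fx=k,fy=k,interpolation=cv2.INTER_CUBIC))
    def mask(s,lo,hi): return cv2.inRange(cv2.cvtColor(s.im,cv2.COLOR_BGR2HSV),np.array(lo),np.array(hi))
def tri(a,p,b,q):
    u,v=a.ray(p),b.ray(q); A=np.stack([u,-v],1); k=np.linalg.lstsq(A,b.c-a.c,rcond=None)[0]
    P,Q=a.c+k[0]*u,b.c+k[1]*v; return (P+Q)/2,np.linalg.norm(P-Q)
def blobs(m,amin=15):
    n,l,st,c=cv2.connectedComponentsWithStats(m); return [(int(st[i,4]),c[i].round(1).tolist(),st[i,:4].tolist()) for i in range(1,n) if st[i,4]>=amin]
def delta(xyz,yaw=None):
    "rows' numbers for TCP target xyz, tool down, tool-y direction at angle yaw (mod pi) in world"
    o=r.observe(); Rt=R.from_quat(o["ee_rot"]); d=np.array(xyz)-o["tool_pos"]
    out=Rt.inv().apply(d)/0.3
    tgt=[]
    if yaw is not None:
        for k in (0,1):
            y=np.array([np.cos(yaw+k*np.pi),np.sin(yaw+k*np.pi),0]); z=np.array([0,0,-1.]); x=np.cross(y,z)
            tgt.append((Rt.inv()*R.from_matrix(np.stack([x,y,z],1))).as_rotvec()/(np.pi/2))
    return out.round(4),[t.round(4) for t in tgt]
E
python3 - <<'E'
from h import *
a=V("scene");b=V("side");np.set_printoptions(precision=4,suppress=True)
a.crop(275,155,130,90,6,"pics/a1.png"); b.crop(205,240,130,125,5,"pics/b1.png")
for v in (a,b):
    m=v.mask((20,120,90),(35,255,255)); print("yellow",blobs(m)); print("brass",blobs(v.mask((8,120,60),(19,255,255)),40))
E
```

```text
yellow [(77, [378.6, 166.7], [373, 163, 12, 9]), (76, [303.3, 186.1], [298, 182, 11, 12]), (78, [345.8, 186.9], [340, 182, 11, 13]), (163, [315.7, 197.7], [308, 191, 16, 19])]
brass [(2876, [28.0, 134.3], [0, 81, 58, 107]), (43, [324.7, 92.6], [323, 86, 5, 15]), (843, [9.4, 176.8], [0, 143, 28, 59]), (126, [328.2, 196.3], [323, 189, 12, 14]), (142, [270.1, 358.6], [263, 352, 15, 15])]
yellow [(66, [273.3, 257.2], [268, 252, 11, 15]), (164, [299.6, 271.6], [295, 258, 11, 30]), (41, [270.0, 275.3], [268, 268, 6, 13]), (184, [252.8, 299.2], [248, 285, 13, 32]), (241, [235.2, 368.5], [228, 353, 19, 37])]
brass [(101, [277.7, 265.7], [270, 260, 17, 14]), (735, [278.3, 292.1], [261, 272, 35, 35])]
```

View pics/a1.png

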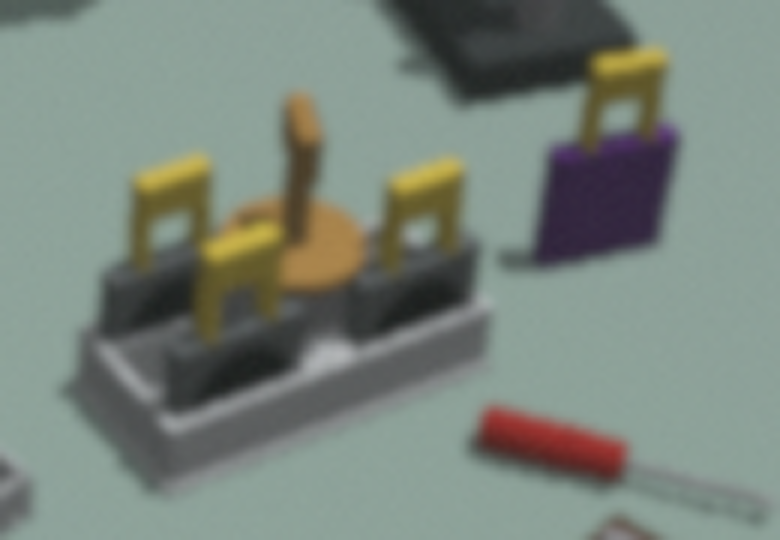

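View pics/b1.png

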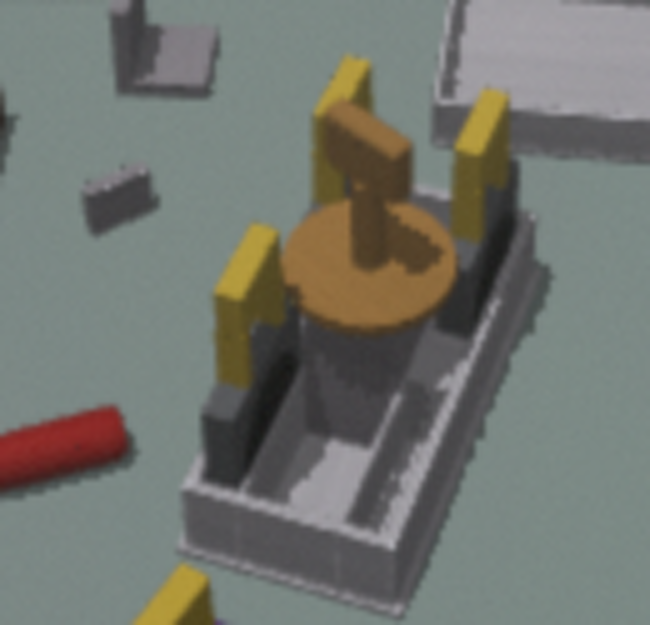

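Both crops agree. Three cases stand in the rack, in the scene crop at (172,172), (240,243) and (425,178), and the slot nearest the robot side is empty. The purple one at (630,60) is free-standing outside the rack, so it is the look-alike and I'll leave it. Next I'll cast rays at the known heights.

```bash
python3 - <<'E'
from h import *
a=V("scene");b=V("side");np.set_printoptions(precision=4,suppress=True)
A=lambda x,y:(275+x/6,155+y/6); B=lambda x,y:(205+x/5,240+y/5)
for n,p in dict(hA=(172,174),hB=(240,245),hC=(425,178)).items(): print(n,a.plane(A(*p),.144))
for n,p in dict(hA=(345,85),hB=(488,120),hC=(247,262)).items(): print("side",n,b.plane(B(*p),.144))
for p in [(85,345),(165,430),(490,305)]: print("wall",a.plane(A(*p),.045))
for p in [(185,490),(400,545),(530,220)]: print("wall s",b.plane(B(*p),.045))
print("disc",a.plane(A(295,242),.099),b.plane(B(369,262),.099))
print("wing a",[a.plane(A(*p),.181)[:2] for p in [(300,100),(309,140)]])
print("wing b",[b.plane(B(*p),.181)[:2] for p in [(333,107),(400,150)]])
a.crop(90,180,200,150,4,"pics/a2.png"); b.crop(250,90,130,190,3,"pics/b2.png")
E
```

```text
hA [0.4823 0.2052 0.144 ]
hB [0.5496 0.1915 0.144 ]
hC [0.5693 0.3061 0.144 ]
side hA [0.5412 0.1939 0.144 ]
side hB [0.4728 0.2067 0.144 ]
side hC [0.5622 0.3108 0.144 ]
wall [0.4719 0.1555 0.045 ]
wall [0.551  0.1438 0.045 ]
wall [0.5887 0.3529 0.045 ]
wall s [0.5838 0.3548 0.045 ]
wall s [0.487  0.3682 0.045 ]
wall s [0.4548 0.1678 0.045 ]
disc [0.526  0.2574 0.099 ] [0.5188 0.2597 0.099 ]
wing a [array([0.5126, 0.266 ]), array([0.5414, 0.2445])]
wing b [array([0.536 , 0.2494]), array([0.5029, 0.2713])]
```

View pics/a2.png

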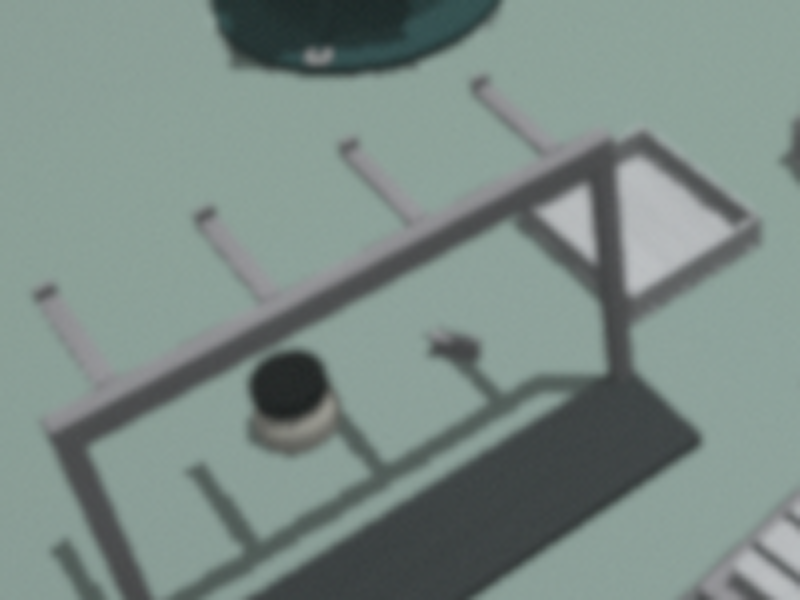

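View pics/b2.png

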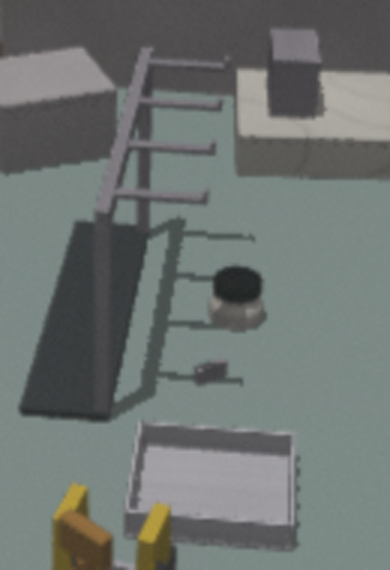

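```bash
python3 - <<'E'
from h import *
a=V("scene");b=V("side");w=V("wrist");np.set_printoptions(precision=4,suppress=True)
print(a.c,b.c,w.c, "wrist fwd",w.ray((280,212)))
A=lambda p:(90+p[0]/4,180+p[1]/4); B=lambda p:(250+p[0]/3,90+p[1]/3)
ta=[(45,290),(205,213),(348,145),(480,82)]; tb=[(228,60),(220,102),(213,146),(207,193)]
ra=[(110,383),(268,298),(420,222),(550,152)]
for p,q,s in zip(ta,tb,ra): print("tip a",a.plane(A(p),.248)[:2],"b",b.plane(B(q),.248)[:2],"tri",tri(a,A(p),b,B(q)),"root a",a.plane(A(s),.24)[:2])
print("tray a",[a.plane(A(p),.032)[:2] for p in [(645,130),(760,218)]],"b",[b.plane(B(p),.032)[:2] for p in [(142,423),(297,432),(297,530),(126,515)]])
A1=lambda x,y:(275+x/6,155+y/6); B1=lambda x,y:(205+x/5,240+y/5)
for p,q in [((172,174),(488,120)),((240,245),(345,85)),((425,178),(247,262)),((295,242),(369,262))]: print(tri(a,A1(*p),b,B1(*q)))
print("to rack",delta((.46,.25,.40),np.radians(-10)))
E
```

```text
[ 1.2184 -0.4865  0.8872] [0.3872 0.9922 0.8703] [0.1107 0.5189 0.3732] wrist fwd [ 0.2594 -0.0927 -0.9613]
tip a [ 0.4917 -0.4126] b [ 0.4807 -0.4094] tri (array([ 0.4829, -0.4129,  0.244 ]), np.float64(0.005939904466501942)) root a [ 0.5722 -0.4093]
tip a [ 0.4893 -0.3172] b [ 0.4795 -0.3064] tri (array([ 0.481 , -0.3159,  0.2424]), np.float64(0.0025428249916808676)) root a [ 0.568  -0.3167]
tip a [ 0.4875 -0.2231] b [ 0.477  -0.2101] tri (array([ 0.4786, -0.2206,  0.2416]), np.float64(0.002299214590475515)) root a [ 0.5679 -0.2196]
tip a [ 0.4856 -0.1274] b [ 0.4734 -0.1185] tri (array([ 0.4758, -0.1244,  0.2426]), np.float64(0.005185320651043836)) root a [ 0.5638 -0.1255]
tray a [array([0.3803, 0.0673]), array([0.5233, 0.0749])] b [array([ 0.519 , -0.0494]), array([ 0.3722, -0.0597]), array([0.3654, 0.0761]), array([0.5148, 0.0811])]
(array([0.4758, 0.2071, 0.1416]), np.float64(0.0069589286552233015))
(array([0.544 , 0.1934, 0.1414]), np.float64(0.005838375205555964))
(array([0.5645, 0.3091, 0.1408]), np.float64(0.0038894195923184086))
(array([0.5212, 0.2592, 0.0966]), np.float64(0.004917090098659032))
to rack (array([-1.1614, -0.4474, -0.5625]), [array([-0.0001,  0.0001,  0.8916]), array([-0.0001, -0.0001, -1.1084])])
```

```bash
python3 -m crank '{"claw":[-1,-1,-1,-1,-1,-1,-1,-1],"xyz":[[0,0,-0.14],[0,0,-0.28],[-0.1,-0.03,-0.4],[-0.2,-0.06,-0.5],[-0.33,-0.1,-0.56],[-0.46,-0.13,-0.56],[-0.6,-0.17,-0.56],[-0.64,-0.18,-0.56]],"dr":[[0,0,0],[0,0,0],[0,0,0],[0,0,0],[0,0,0],[0,0,0],[0,0,0],[0,0,0]]}' && python3 -m crank '{"claw":[-1,-1,-1,-1,-1,-1,-1],"xyz":[[-0.13,-0.04,0],[-0.26,-0.08,0],[-0.39,-0.12,0],[-0.52,-0.16,0],[-0.63,-0.175,0],[-0.63,-0.175,0],[-0.63,-0.175,0]],"dr":[[0,0,0],[0,0,0],[0,0,0],[0,0,0],[0,0,0],[0,0,0],[0,0,0]]}' && python3 - <<'E'
from h import *
w=V("wrist"); cv2.imwrite("pics/w1.png",w.im); print(r.observe()["tool_pos"],w.proj([[.5212,.2592,.099],[.476,.207,.144],[.544,.1934,.144],[.5645,.309,.144]]))
E
```

```text
clock: 1.17
tool_pos: [0.3427, 0.3763, 0.3996]
ee_rot: [0.172, 0.985, 0.0, 0.001]
ft_force: [0.7, 0.5, 0.5]
width: 0.0852
grip_force: 0.0
clock: 1.75
tool_pos: [0.5013, 0.2641, 0.3985]
ee_rot: [0.173, 0.985, -0.0, -0.001]
ft_force: [-0.3, 0.1, 0.2]
width: 0.0851
grip_force: 0.0
[0.50027325 0.26487124 0.39897797] [[280.98208738 188.47164636]
 [229.85371161 176.43810595]
 [239.97643443 228.08769886]
 [328.41791184 213.4607239 ]]
```

View pics/w1.png

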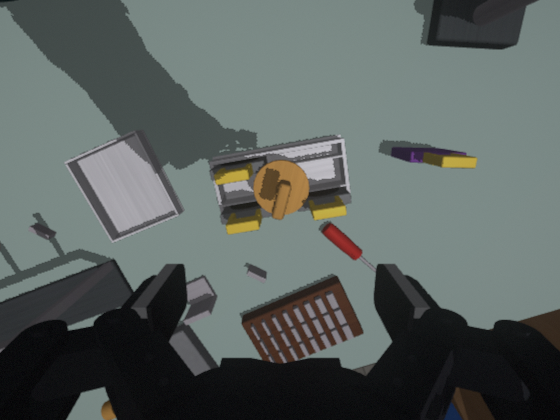

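The wrist view confirms the layout: disc centre at about (281,187), wing over it from about (289,180) to (277,215), handles at (232,175), (243,227) and (328,212). The wing's direction decides how far to turn it, so I'll enlarge that part.

```bash
python3 - <<'E'
from h import *
w=V("wrist"); w.crop(205,130,160,115,5,"pics/w2.png")
E
```

```text
(no output)
```

View pics/w2.png

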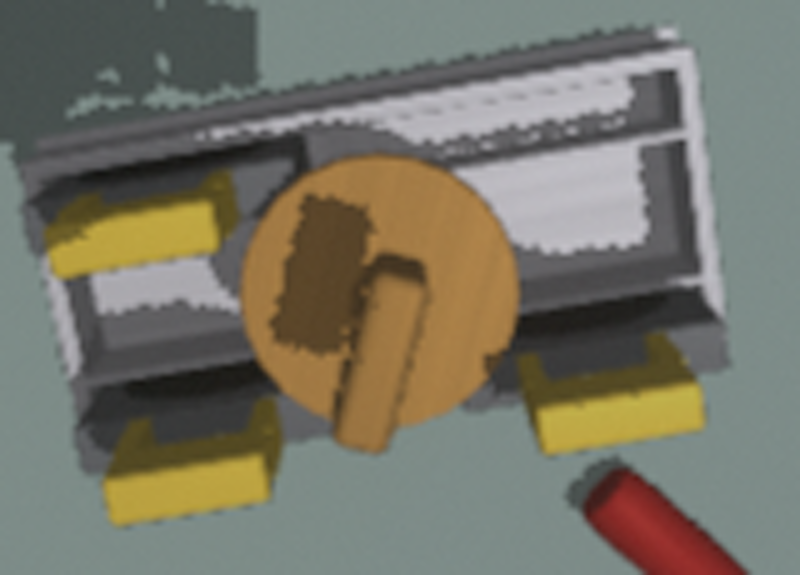

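```bash
python3 - <<'E'
from h import *
np.set_printoptions(precision=4,suppress=True)
w=V("wrist");C=lambda x,y:(205+x/5,130+y/5)
p,q=w.plane(C(400,276),.181),w.plane(C(362,440),.181); d=q-p; ang=np.degrees(np.arctan2(d[1],d[0]))
print("wing",p,q,(p+q)/2,np.linalg.norm(d),ang)
print("disc",w.plane(C(381,291),.099))
print("disc rim",w.plane(C(243,291),.099),w.plane(C(519,291),.099))
for n,pts in dict(A=(130,238),B=(190,488),C=(620,415)).items(): print(n,w.plane(C(*pts),.144))
print("tray", [w.plane(p,.032)[:2] for p in [(66,163),(136,131),(181,211),(114,240)]])
c=w.plane(C(381,291),.099)
print(delta((.5215,.259,.20),np.radians(ang+90)), r.observe()["joint_positions"])
E
```

```text
wing [0.5018 0.2717 0.181 ] [0.536 0.25  0.181] [0.5189 0.2609 0.181 ] 0.04051129387003355 -32.365486271051104
disc [0.5198 0.261  0.099 ]
disc rim [0.5065 0.2242 0.099 ] [0.533  0.2979 0.099 ]
A [0.4767 0.2089 0.144 ]
B [0.5437 0.1987 0.144 ]
C [0.563  0.3115 0.144 ]
tray [array([ 0.3782, -0.053 ]), array([0.3714, 0.0747]), array([0.5129, 0.0864]), array([ 0.5212, -0.043 ])]
(array([-0.0771,  0.004 ,  0.6654]), [array([0.0002, 0.0001, 0.1406]), array([-0.0001,  0.0003, -1.8594])]) [0.3448 0.3633 0.558  1.7652 0.0001 0.6888]
```

The wing measures 40 mm long (44 expected) and points at -32°, and the disc is 78 mm across, so the axis is at about (0.520, 0.260). That puts the wing about 113° clockwise of the rack's y line, so I'll turn it anticlockwise by feel. First I move over it, descend and pinch.

```bash
python3 -m crank '{"claw":[-1,-1,-1,-1,-1,-1,-1,-1],"xyz":[[-0.067,0.007,0.13],[-0.067,0.007,0.26],[-0.067,0.007,0.39],[-0.067,0.007,0.52],[-0.067,0.007,0.65],[-0.067,0.007,0.76],[-0.067,0.007,0.83],[-0.067,0.007,0.83]],"dr":[[0,0,0.07],[0,0,0.14],[0,0,0.14],[0,0,0.14],[0,0,0.14],[0,0,0.14],[0,0,0.14],[0,0,0.14]]}' 30 && python3 -m crank '{"claw":[0,0.6,1,1,1,1,1,1],"xyz":[[0,0,0],[0,0,0],[0,0,0],[0,0,0],[0,0,0],[0,0,0],[0,0,0],[0,0,0]],"dr":[[0,0,0],[0,0,0],[0,0,0],[0,0,0],[0,0,0],[0,0,0],[0,0,0],[0,0,0]]}' && python3 -c "
from h import *
o=r.observe();print(o)"
```

```text
clock: 2.57
tool_pos: [0.5166, 0.2605, 0.1469]
ee_rot: [0.278, 0.961, -0.002, -0.002]
ft_force: [-0.3, 1.1, -0.1]
width: 0.0851
grip_force: 0.0
clock: 3.23
tool_pos: [0.5199, 0.2602, 0.1508]
ee_rot: [0.279, 0.96, 0.0, 0.0]
ft_force: [-0.9, -1.9, 6.1]
width: 0.0134
grip_force: 35.9
{'clock': 3.2333, 'joint_positions': array([ 3.23965782e-01,  3.92594916e-01, -7.47830990e-02,  1.10271501e+00,
       -2.12832202e-04,  8.88870057e-01]), 'dq': array([-0.00080662, -0.00134597, -0.00042103,  0.00015354,  0.00110934,
       -0.00021712]), 'joint_torque': array([ 7.46681839e-01, -7.07067347e+01,  3.56186879e+01, -5.73555250e-01,
        3.12381489e-01,  4.02272330e-03]), 'tool_pos': array([0.51989157, 0.26016946, 0.15075455]), 'ee_rot': array([2.78711472e-01, 9.60374812e-01, 1.12972848e-04, 3.49597469e-04]), 'ft_force': array([-0.91635633, -1.87149256,  6.05095462]), 'moment': array([-0.30735571,  0.23898421, -0.00049649]), 'grip_force': 35.90700566768646, 'width': 0.013384629058375029}
```

```bash
python3 -m crank '{"claw":[1,1,1,1,1,1,1,1],"xyz":[[0,0,0],[0,0,0],[0,0,0],[0,0,0],[0,0,0],[0,0,0],[0,0,0],[0,0,0]],"dr":[[0,0,-0.03],[0,0,-0.08],[0,0,-0.13],[0,0,-0.18],[0,0,-0.23],[0,0,-0.28],[0,0,-0.33],[0,0,-0.33]]}' && python3 -c "
from h import *
o=r.observe();print(o['moment'],o['ee_rot'],o['ft_force'])"
```

```text
clock: 3.9
tool_pos: [0.52, 0.2606, 0.1507]
ee_rot: [0.021, 1.0, 0.0, 0.0]
ft_force: [-0.6, 0.9, 6.2]
width: 0.0135
grip_force: 36.0
[0.29964923 0.10380321 0.07432153] [2.12673506e-02 9.99773663e-01 4.14257371e-04 3.89424172e-04] [-0.56971277  0.91779587  6.17783904]
```

```bash
python3 -m crank '{"claw":[1,1,1,1,1,1,1,1],"xyz":[[0,0,0],[0,0,0],[0,0,0],[0,0,0],[0,0,0],[0,0,0],[0,0,0],[0,0,0]],"dr":[[0,0,-0.05],[0,0,-0.11],[0,0,-0.17],[0,0,-0.23],[0,0,-0.29],[0,0,-0.35],[0,0,-0.4],[0,0,-0.4]]}' && python3 -c "
from h import *
o=r.observe();print(o['moment'],o['ee_rot'],o['ft_force'])"; python3 -m crank '{"claw":[1,1,1,1,1,1,1,1],"xyz":[[0,0,0],[0,0,0],[0,0,0],[0,0,0],[0,0,0],[0,0,0],[0,0,0],[0,0,0]],"dr":[[0,0,-0.05],[0,0,-0.1],[0,0,-0.15],[0,0,-0.2],[0,0,-0.25],[0,0,-0.3],[0,0,-0.35],[0,0,-0.35]]}' && python3 -c "
from h import *
o=r.observe();print(o['moment'],o['ee_rot'],o['ft_force'],np.degrees(R.from_quat(o['ee_rot']).as_matrix()[:2,1]))"
```

```text
clock: 4.57
tool_pos: [0.5202, 0.2604, 0.1507]
ee_rot: [-0.288, 0.958, 0.0, 0.001]
ft_force: [0.1, -0.3, 5.6]
width: 0.0137
grip_force: 35.9
[-0.08641437 -0.05330166  0.0622152 ] [-2.87977147e-01  9.57637082e-01  3.98927765e-06  6.18797459e-04] [ 0.13747989 -0.33096633  5.64513068]
clock: 5.23
tool_pos: [0.5207, 0.2594, 0.1509]
ee_rot: [-0.537, 0.844, -0.001, 0.0]
ft_force: [2.5, -7.0, 8.6]
width: 0.0135
grip_force: 36.4
[-1.56769052 -0.28740609 -0.01353798] [-5.36732438e-01  8.43751268e-01 -1.37019024e-03  4.58818604e-04] [ 2.54347681 -7.03721755  8.55579667] [-51.89485546  24.28383212]
```

```bash
for i in 1; do python3 -m crank '{"claw":[1,1,1,1,1],"xyz":[[0,0,0],[0,0,0],[0,0,0],[0,0,0],[0,0,0]],"dr":[[0,0,-0.04],[0,0,-0.08],[0,0,-0.12],[0,0,-0.12],[0,0,-0.12]]}' >/dev/null&& python3 -c "
from h import *
o=r.observe();print(o['moment'],o['ft_force'],o['tool_pos'],R.from_quat(o['ee_rot']).as_euler('zyx',degrees=True))"; python3 -m crank '{"claw":[1,1,1,1],"xyz":[[0,0,0],[0,0,0],[0,0,0],[0,0,0]],"dr":[[0,0,-0.03],[0,0,-0.06],[0,0,-0.06],[0,0,-0.06]]}' >/dev/null&& python3 -c "
from h import *
o=r.observe();print(o['moment'],o['ft_force'],o['tool_pos'],R.from_quat(o['ee_rot']).as_euler('zyx',degrees=True))"; done
```

```text
[-1.58992361 -0.75384122  0.01731431] [ 2.83820164 -6.80191091  8.51712426] [0.52071783 0.2594128  0.15096128] [1.04541573e+02 1.38599047e-01 1.79897841e+02]
[-1.60440667 -1.23707532 -0.06386047] [ 4.42777134 -5.66044265  5.67972173] [0.52106498 0.25939024 0.151012  ] [9.91554906e+01 1.77391673e-01 1.79894031e+02]
```

```bash
cat > s.py <<'E'
from h import *
o=r.observe();m=R.from_quat(o['ee_rot']).as_matrix();np.set_printoptions(precision=4,suppress=True)
print("M",o['moment'],"F",o['ft_force'],"p",o['tool_pos'],"yaw_y",np.degrees(np.arctan2(m[1,1],m[0,1])).round(2),"tilt",m[:2,2],"w",o['width'].round(4),"t",o['clock'])
E
python3 -m crank '{"claw":[1,1,1,1],"xyz":[[0,0,0],[0,0,0],[0,0,0],[0,0,0]],"dr":[[0,0,-0.02],[0,0,-0.035],[0,0,-0.035],[0,0,-0.035]]}' >/dev/null&& python3 s.py;  python3 -m crank '{"claw":[1,1,1,1],"xyz":[[0,0,0],[0,0,0],[0,0,0],[0,0,0]],"dr":[[0,0,-0.02],[0,0,-0.035],[0,0,-0.035],[0,0,-0.035]]}' >/dev/null&& python3 s.py
```

```text
Traceback (most recent call last):
  File "s.py", line 3, in <module>
    print("M",o['moment'],"F",o['ft_force'],"p",o['tool_pos'],"yaw_y",np.degrees(np.arctan2(m[1,1],m[0,1])).round(2),"tilt",m[:2,2],"w",o['width'].round(4),"t",o['clock'])
                                                                                                                                        ^^^^^^^^^^^^^^^^
AttributeError: 'float' object has no attribute 'round'
Traceback (most recent call last):
  File "s.py", line 3, in <module>
    print("M",o['moment'],"F",o['ft_force'],"p",o['tool_pos'],"yaw_y",np.degrees(np.arctan2(m[1,1],m[0,1])).round(2),"tilt",m[:2,2],"w",o['width'].round(4),"t",o['clock'])
                                                                                                                                        ^^^^^^^^^^^^^^^^
AttributeError: 'float' object has no attribute 'round'
```

```bash
sed -i "s/o\['width'\].round(4)/round(o['width'],4)/" s.py; python3 s.py
```

```text
M [-1.4252 -1.0648 -0.5389] F [ 4.8264 -5.7231  6.4905] p [0.521  0.2595 0.151 ] yaw_y 177.11 tilt [ 0.0029 -0.0015] w 0.0135 t 6.65
```

```bash
python3 -m crank '{"claw":[1,1,1],"xyz":[[0,0,0],[0,0,0],[0,0,0]],"dr":[[0,0,-0.015],[0,0,-0.015],[0,0,-0.015]]}' >/dev/null&& python3 s.py
```

```text
M [-1.1296 -1.768   0.2362] F [ 6.0543 -4.3564  5.6406] p [0.5214 0.2598 0.1511] yaw_y 178.52 tilt [ 0.0038 -0.0011] w 0.0133 t 6.9
```

```bash
python3 -m crank '{"claw":[1,1,1,1],"xyz":[[0,0,0],[0,0,0],[0,0,0],[0,0,0]],"dr":[[0,0,-0.02],[0,0,-0.035],[0,0,-0.035],[0,0,-0.035]]}' >/dev/null&& python3 s.py; python3 - <<'E'
from h import *
w=V("wrist"); w.crop(180,150,200,190,3,"pics/w3.png")
E
```

```text
M [-1.0371 -2.15   -0.148 ] F [ 7.8374 -5.0056  5.1668] p [0.5217 0.2598 0.1512] yaw_y -178.36 tilt [ 0.0044 -0.001 ] w 0.0133 t 7.2333
```

View pics/w3.png

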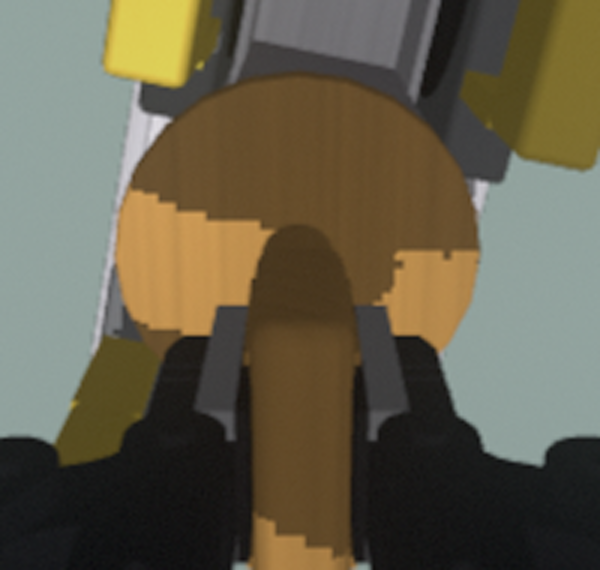

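```bash
for i in 1; do python3 -m crank '{"claw":[1,1,1,1],"xyz":[[0,0,0],[0,0,0],[0,0,0],[0,0,0]],"dr":[[0,0,-0.02],[0,0,-0.03],[0,0,-0.03],[0,0,-0.03]]}' >/dev/null&& python3 s.py;  python3 -m crank '{"claw":[1,1,1,1],"xyz":[[0,0,0],[0,0,0],[0,0,0],[0,0,0]],"dr":[[0,0,-0.02],[0,0,-0.03],[0,0,-0.03],[0,0,-0.03]]}' >/dev/null&& python3 s.py; done
```

```text
M [-1.051  -2.4651 -0.5535] F [ 9.7626 -4.5948  4.4694] p [0.522  0.2598 0.1512] yaw_y -175.7 tilt [ 0.0048 -0.001 ] w 0.0133 t 7.6167
M [-1.1378 -2.5492 -0.8332] F [ 9.602  -4.956   3.6125] p [0.5221 0.2597 0.1513] yaw_y -173.02 tilt [ 0.0051 -0.0011] w 0.0135 t 7.95
```

```bash
python3 - <<'E'
from h import *
w=V("wrist"); w.crop(180,150,200,190,3,"pics/w4.png")
E
```

```text
(no output)
```

View pics/w4.png

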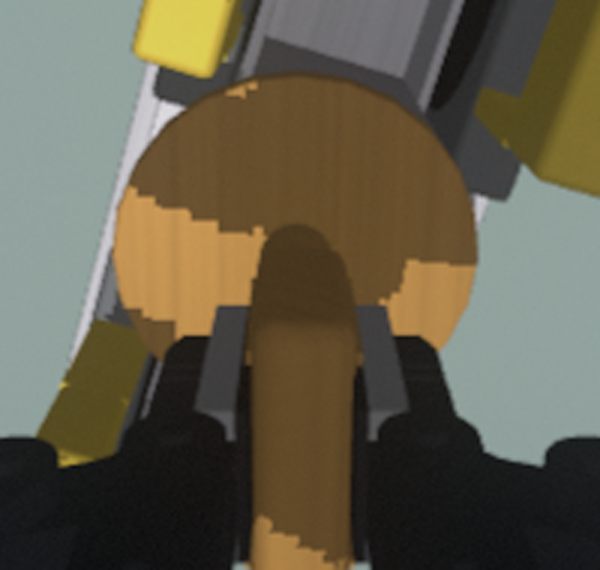

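The wing turned with the pads, about 15° past the rack's y, and the moment has been building steadily (-0.15, -0.55, -0.83 N·m), so it is against the stop. I'll turn back to alignment and feel the lift.

```bash
python3 -m crank '{"claw":[1,1,1,1,1],"xyz":[[0,0,0],[0,0,0],[0,0,0],[0,0,0],[0,0,0]],"dr":[[0,0,0.05],[0,0,0.1],[0,0,0.15],[0,0,0.17],[0,0,0.17]]}' 60 >/dev/null&& python3 s.py; python3 -m crank '{"claw":[1,1,1,1],"xyz":[[0,0,-0.008],[0,0,-0.016],[0,0,-0.024],[0,0,-0.024]],"dr":[[0,0,0],[0,0,0],[0,0,0],[0,0,0]]}' >/dev/null&& python3 s.py
```

```text
M [-1.3073 -0.2137 -0.1175] F [ 1.7251 -5.9502  8.7479] p [0.5203 0.2595 0.151 ] yaw_y 171.61 tilt [ 0.0018 -0.0015] w 0.0129 t 8.4167
M [-1.236  -0.9415 -0.0392] F [ 3.3038 -4.378  -1.8655] p [0.52   0.2597 0.1574] yaw_y 171.82 tilt [ 0.0004 -0.0014] w 0.0132 t 8.75
```

```bash
python3 -m crank '{"claw":[1,1,1,1],"xyz":[[0,0,-0.01],[0,0,-0.02],[0,0,-0.03],[0,0,-0.03]],"dr":[[0,0,0],[0,0,0],[0,0,0],[0,0,0]]}' >/dev/null&& python3 s.py;  python3 -m crank '{"claw":[1,1,1,1,1],"xyz":[[0,0,-0.015],[0,0,-0.03],[0,0,-0.045],[0,0,-0.06],[0,0,-0.06]],"dr":[[0,0,0],[0,0,0],[0,0,0],[0,0,0],[0,0,0]]}' >/dev/null&& python3 s.py
```

```text
M [-1.2886 -0.2256  0.0005] F [ 0.3084 -4.8213 -0.3307] p [0.5196 0.2599 0.1665] yaw_y 171.86 tilt [-0.0004 -0.001 ] w 0.0129 t 9.0833
M [ 0.0213  0.0024 -0.0196] F [ 0.5921  0.0892 -3.2747] p [0.5199 0.2607 0.1856] yaw_y 171.95 tilt [0.0011 0.001 ] w 0.0129 t 9.5
```

```bash
python3 -m crank '{"claw":[1,1,1,1,1,1,1,1],"xyz":[[0,0,-0.1],[0,0,-0.2],[0.05,0.008,-0.28],[0.15,0.023,-0.28],[0.27,0.04,-0.28],[0.39,0.06,-0.28],[0.51,0.078,-0.28],[0.6,0.09,-0.28]],"dr":[[0,0,0],[0,0,0],[0,0,0],[0,0,0],[0,0,0],[0,0,0],[0,0,0],[0,0,0]]}' >/dev/null; python3 -m crank '{"claw":[1,1,1,1,1],"xyz":[[0.08,0.012,0],[0.16,0.024,0],[0.25,0.04,0],[0.25,0.04,0],[0.25,0.04,0]],"dr":[[0,0,0],[0,0,0],[0,0,0],[0,0,0],[0,0,0]]}' >/dev/null; python3 s.py; python3 - <<'E'
from h import *
np.set_printoptions(precision=4,suppress=True)
for n in ("scene","side"):
    v=V(n); 
    # bright tray floor
    m=v.mask((0,0,130),(180,40,255)); print(n,[x for x in blobs(m,200)], v.proj([[.446,.013,.004]]))
b=V("side"); b.crop(270,215,130,90,5,"pics/b3.png")
E
```

```text
M [ 0.0286  0.0151 -0.0156] F [ 0.4235  0.5871 -3.323 ] p [0.4451 0.0125 0.2687] yaw_y 171.81 tilt [0.0006 0.0003] w 0.0129 t 10.5833
scene [(6203, [474.3, 64.6], [336, 26, 224, 89]), (1975, [70.7, 105.6], [38, 81, 69, 49]), (80282, [225.3, 278.2], [0, 99, 528, 321]), (15220, [461.9, 352.0], [331, 241, 229, 179]), (2121, [202.5, 266.9], [160, 245, 82, 51]), (1883, [142.0, 299.7], [113, 269, 69, 61]), (562, [179.3, 308.4], [132, 278, 99, 62]), (884, [435.8, 307.1], [411, 284, 46, 40])] [[249.9688 236.3203]]
side [(1068, [272.1, 30.4], [245, 11, 61, 34]), (2976, [414.4, 36.9], [361, 15, 146, 41]), (531, [209.9, 89.6], [190, 73, 41, 28]), (597, [263.5, 115.1], [240, 106, 48, 19]), (80599, [292.7, 300.7], [14, 106, 512, 314]), (348, [297.1, 195.3], [288, 168, 18, 55])] [[320.1057 255.4612]]
```

View pics/b3.png

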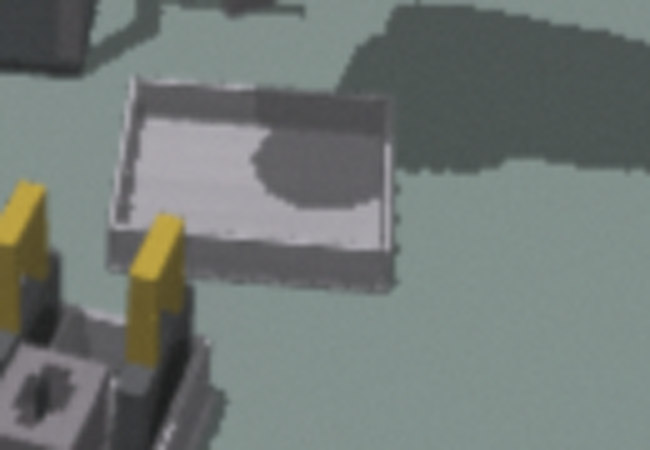

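Tray unmoved: its rim corners are at (297,231) and (349,234), as before, and the socket is empty. I'll lower the knob into the tray.

```bash
python3 -m crank '{"claw":[1,1,1,1,1,1,1,1],"xyz":[[0,0,0.12],[0,0,0.24],[0,0,0.36],[0,0,0.48],[0,0,0.55],[0,0,0.58],[0,0,0.6],[0,0,0.6]],"dr":[[0,0,0],[0,0,0],[0,0,0],[0,0,0],[0,0,0],[0,0,0],[0,0,0],[0,0,0]]}' >/dev/null; python3 s.py;python3 -m crank '{"claw":[1,1,1,1],"xyz":[[0,0,0.005],[0,0,0.01],[0,0,0.01],[0,0,0.01]],"dr":[[0,0,0],[0,0,0],[0,0,0],[0,0,0]]}' >/dev/null; python3 s.py
```

```text
M [0.0256 0.0389 0.0033] F [-0.1244 -0.8956 -3.4938] p [0.4451 0.0139 0.0877] yaw_y 172.01 tilt [-0.0014  0.0003] w 0.0133 t 11.4
M [-0.0054  0.062  -0.0617] F [ 0.0138 -0.0578 -2.7609] p [0.4457 0.0132 0.086 ] yaw_y 171.95 tilt [ 0.0009 -0.0001] w 0.0133 t 11.7333
```

```bash
python3 -m crank '{"claw":[1,1,1],"xyz":[[0,0,0.004],[0,0,0.006],[0,0,0.006]],"dr":[[0,0,0],[0,0,0],[0,0,0]]}' >/dev/null; python3 s.py;python3 -m crank '{"claw":[0.6,0.4,0,-0.5,-1,-1,-1,-1],"xyz":[[0,0,0],[0,0,0],[0,0,0],[0,0,0],[0,0,0],[0,0,0],[0,0,-0.05],[0,0,-0.1]],"dr":[[0,0,0],[0,0,0],[0,0,0],[0,0,0],[0,0,0],[0,0,0],[0,0,0],[0,0,0]]}' >/dev/null; python3 s.py
```

```text
M [0.2562 2.0556 0.0133] F [-6.6074  0.1405 32.0317] p [0.4463 0.013  0.0857] yaw_y 171.94 tilt [ 0.0031 -0.0006] w 0.013 t 11.9833
M [-0.0482 -0.046   0.0215] F [ 0.1668 -0.342   1.0977] p [0.4447 0.0133 0.1136] yaw_y 171.94 tilt [-0.0018  0.0003] w 0.085 t 12.65
```

The knob stands in the tray. Next I'll refine the hook positions with the wrist camera from above the stand.

```bash
python3 -m crank '{"claw":[-1,-1,-1,-1,-1,-1,-1,-1],"xyz":[[0,0,-0.13],[0,0,-0.26],[0,0,-0.39],[0,0,-0.52],[0,0,-0.65],[0.07,-0.03,-0.78],[0.14,-0.06,-0.9],[0.25,-0.1,-0.97]],"dr":[[0,0,0],[0,0,0],[0,0,0],[0,0,0],[0,0,0],[0,0,0],[0,0,0],[0,0,0]]}' >/dev/null; python3 -m crank '{"claw":[-1,-1,-1,-1,-1,-1,-1,-1],"xyz":[[0.12,-0.05,0],[0.24,-0.1,0],[0.36,-0.15,0],[0.43,-0.18,0],[0.43,-0.18,0],[0.43,-0.18,0],[0.43,-0.18,0],[0.43,-0.18,0]],"dr":[[0,0,0],[0,0,0],[0,0,0],[0,0,0],[0,0,0],[0,0,0],[0,0,0],[0,0,0]]}' >/dev/null; python3 s.py; python3 - <<'E'
from h import *
np.set_printoptions(precision=1,suppress=True)
w=V("wrist"); cv2.imwrite("pics/w5.png",w.im[:, :]); print(w.proj([[.4758,-.1244,.248],[.4786,-.2206,.248],[.481,-.3159,.248]]))
E
```

```text
M [-0.0009 -0.0154 -0.003 ] F [-0.7047  0.621   0.0084] p [ 0.4991 -0.1969  0.4032] yaw_y 172.0 tilt [ 0.0004 -0.0001] w 0.0856 t 13.9833
[[311.8 261.3]
 [297.3 168.2]
 [280.7  58.3]]
```

View pics/w5.png

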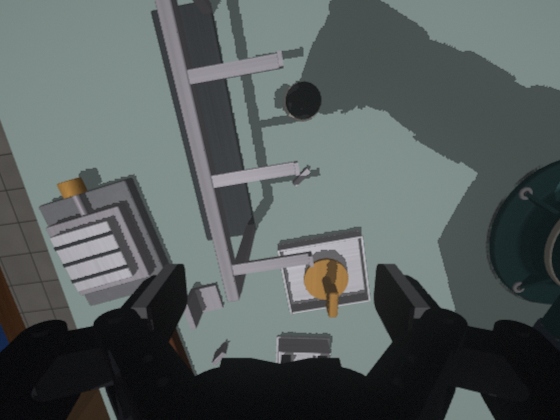

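Three hooks in view, with tips at (281,60), (298,167) and (311,260), within 2 px of the predictions. The knob stands upright inside the tray at (327,280).

```bash
python3 - <<'E'
from h import *
np.set_printoptions(precision=4,suppress=True)
w=V("wrist")
for t,q in zip([(281,60),(298,167),(311,260)],[(190,76),(213,181),(234,270)]):
    T,Q=w.plane(t,.248),w.plane(q,.24); print(T[:2],Q[:2],np.linalg.norm(T-Q),np.degrees(np.arctan2(*(Q-T)[[1,0]])),(T+Q)[:2]/2)
print("handle A/B/C wrist-> above B", delta((.544,.196,.30),np.radians(170.3)))
E
```

```text
[ 0.481  -0.3145] [ 0.5628 -0.3142] 0.08226207531291989 0.20915492522837623 [ 0.5219 -0.3143]
[ 0.4779 -0.2216] [ 0.5612 -0.2184] 0.0837402463432992 2.2017606794218385 [ 0.5195 -0.22  ]
[ 0.4764 -0.1258] [ 0.5579 -0.1219] 0.08193757929754714 2.7428087106796313 [ 0.5172 -0.1239]
handle A/B/C wrist-> above B (array([-1.3176,  0.0342,  0.344 ]), [array([-0.0004, -0.0001,  0.019 ]), array([ 0.0002, -0.0006, -1.981 ])])
```

```bash
python3 -m crank '{"claw":[0,0,0,0,0,0,0,0],"xyz":[[-0.13,0,0],[-0.26,0,0.05],[-0.39,0,0.1],[-0.52,0,0.15],[-0.65,0.01,0.2],[-0.78,0.02,0.25],[-0.9,0.03,0.3],[-0.95,0.03,0.34]],"dr":[[0,0,0.019],[0,0,0.019],[0,0,0.019],[0,0,0.019],[0,0,0.019],[0,0,0.019],[0,0,0.019],[0,0,0.019]]}' >/dev/null; python3 -m crank '{"claw":[0,0,0,0,0,0,0,0],"xyz":[[-0.1,0,0.05],[-0.2,0,0.1],[-0.3,0,0.15],[-0.37,0,0.2],[-0.37,0,0.27],[-0.37,0,0.34],[-0.37,0,0.34],[-0.37,0,0.34]],"dr":[[0,0,0],[0,0,0],[0,0,0],[0,0,0],[0,0,0],[0,0,0],[0,0,0],[0,0,0]]}' >/dev/null; python3 s.py; python3 -c "
from h import *
print(delta((.5436,.1968,.122),np.radians(170.3)))"
```

```text
M [-0.0015  0.0073 -0.0065] F [ 1.3126 -0.408   1.9556] p [0.5483 0.1954 0.199 ] yaw_y 170.28 tilt [-0.0012 -0.0002] w 0.0427 t 15.4167
(array([-0.0021,  0.0161,  0.2567]), [array([ 0.0007, -0.0003, -0.0002]), array([-4.0000e-04, -1.1000e-03,  1.9998e+00])])
```

```bash
python3 -m crank '{"claw":[0,0,0,0,0,0],"xyz":[[-0.002,0.016,0.04],[-0.002,0.016,0.12],[-0.002,0.016,0.2],[-0.002,0.016,0.245],[-0.002,0.016,0.256],[-0.002,0.016,0.256]],"dr":[[0,0,0],[0,0,0],[0,0,0],[0,0,0],[0,0,0],[0,0,0]]}' >/dev/null; python3 s.py; python3 -m crank '{"claw":[0.4,0.7,1,1,1,1],"xyz":[[0,0,0],[0,0,0],[0,0,0],[0,0,0],[0,0,0],[0,0,0]],"dr":[[0,0,0],[0,0,0],[0,0,0],[0,0,0],[0,0,0],[0,0,0]]}' 40 && python3 s.py
```

```text
M [-0.0009  0.0042 -0.0146] F [-0.0926 -0.3515  1.3558] p [0.5447 0.1964 0.1229] yaw_y 170.23 tilt [0.0004 0.0001] w 0.0428 t 15.9167
clock: 16.42
tool_pos: [0.5453, 0.1966, 0.1237]
ee_rot: [-0.644, 0.765, -0.001, 0.001]
ft_force: [-1.2, -0.2, 7.5]
width: 0.0136
grip_force: 39.6
M [-0.1181  0.2575 -0.0388] F [-1.1587 -0.2434  7.4845] p [0.5453 0.1966 0.1237] yaw_y 170.23 tilt [0.0025 0.0005] w 0.0136 t 16.4167
```

```bash
python3 -m crank '{"claw":[1,1,1,1,1,1,1,1],"xyz":[[0,0,-0.03],[0,0,-0.07],[0,0,-0.13],[0,0,-0.2],[0,0,-0.28],[0,0,-0.37],[0,0,-0.46],[0,0,-0.46]],"dr":[[0,0,0],[0,0,0],[0,0,0],[0,0,0],[0,0,0],[0,0,0],[0,0,0],[0,0,0]]}' >/dev/null; python3 s.py; python3 - <<'E'
from h import *
for n in ("scene","side"):
    v=V(n); print(n,blobs(v.mask((20,120,90),(35,255,255))))
print(delta((.40,.0,.2617),np.radians(181.4)))
E
```

```text
M [ 0.0108 -0.0433  0.0647] F [ 1.1689  0.2175 -0.6801] p [0.5459 0.1968 0.2659] yaw_y 170.24 tilt [0.0071 0.0015] w 0.0129 t 17.0833
scene [(34, [313.6, 159.8], [312, 155, 5, 11]), (78, [378.5, 166.7], [373, 163, 12, 9]), (38, [300.4, 186.6], [298, 183, 7, 10]), (89, [344.9, 188.0], [339, 182, 12, 17])]
side [(172, [269.4, 220.1], [266, 204, 9, 30]), (189, [299.9, 271.4], [296, 258, 11, 30]), (230, [253.4, 299.6], [248, 285, 13, 32]), (298, [235.9, 368.9], [228, 353, 19, 37])]
(array([ 0.7276,  0.3651, -0.0024]), [array([-0.0015,  0.0004, -0.124 ]), array([6.000e-04, 2.200e-03, 1.876e+00])])
```

```bash
python3 -m crank '{"claw":[1,1,1,1,1,1,1,1],"xyz":[[0.06,0.03,0],[0.16,0.08,0],[0.27,0.135,0],[0.38,0.19,0],[0.5,0.25,0],[0.61,0.305,0],[0.7,0.35,0],[0.73,0.365,0]],"dr":[[0,0,0],[0,0,-0.02],[0,0,-0.04],[0,0,-0.06],[0,0,-0.08],[0,0,-0.1],[0,0,-0.124],[0,0,-0.124]]}' >/dev/null; python3 s.py; python3 -c "
from h import *
print(delta((.420,-.3145,.2617),np.radians(181.4)))"
```

```text
M [-0.0355 -0.0885  0.0521] F [-0.0425  0.0044 -0.5962] p [ 0.3966 -0.0027  0.2595] yaw_y -178.58 tilt [-0.0017 -0.0004] w 0.0133 t 17.85
(array([ 1.041 , -0.0521, -0.0071]), [array([ 0.0011, -0.0002,  0.0003]), array([ 3.0000e-04,  1.7000e-03, -1.9997e+00])])
```

```bash
python3 -m crank '{"claw":[1,1,1,1,1,1,1,1],"xyz":[[0.06,0,0],[0.17,-0.01,0],[0.29,-0.02,0],[0.41,-0.03,0],[0.53,-0.04,0],[0.65,-0.05,0],[0.77,-0.05,0],[0.86,-0.05,0]],"dr":[[0,0,0],[0,0,0],[0,0,0],[0,0,0],[0,0,0],[0,0,0],[0,0,0],[0,0,0]]}' >/dev/null; python3 -m crank '{"claw":[1,1,1,1,1,1],"xyz":[[0.09,0,0],[0.15,0,0],[0.18,0,0],[0.18,0,0],[0.18,0,0],[0.18,0,0]],"dr":[[0,0,0],[0,0,0],[0,0,0],[0,0,0],[0,0,0],[0,0,0]]}' >/dev/null;  python3 s.py; python3 -c "
from h import *
print(delta((.420,-.3145,.2617),np.radians(181.4)),delta((.520,-.3145,.2617),np.radians(181.4)))"
```

```text
M [ 0.0159 -0.0175  0.0308] F [ 0.3292 -0.1086 -2.0615] p [ 0.4221 -0.3112  0.26  ] yaw_y -178.57 tilt [-0.0002  0.0006] w 0.013 t 19.0167
(array([ 0.0109,  0.0072, -0.0058]), [array([0.0001, 0.0004, 0.0003]), array([-6.0000e-04,  2.0000e-04, -1.9997e+00])]) (array([ 0.0192, -0.326 , -0.0058]), [array([0.0001, 0.0004, 0.0003]), array([-6.0000e-04,  2.0000e-04, -1.9997e+00])])
```

```bash
python3 -m crank '{"claw":[1,1,1,1,1,1],"xyz":[[0.011,0,-0.005],[0.013,-0.05,-0.005],[0.015,-0.1,-0.005],[0.017,-0.15,-0.005],[0.018,-0.2,-0.005],[0.018,-0.2,-0.005]],"dr":[[0,0,0],[0,0,0],[0,0,0],[0,0,0],[0,0,0],[0,0,0]]}' >/dev/null;  python3 s.py; python3 - <<'E'
from h import *
v=V("side"); v.crop(270,80,90,130,4,"pics/s6.png")
E
```

```text
M [ 0.0135 -0.0113  0.0548] F [ 0.0292 -1.0394 -1.8918] p [ 0.4842 -0.3156  0.2613] yaw_y -178.5 tilt [0.0005 0.0002] w 0.0131 t 19.5167
```

View pics/s6.png

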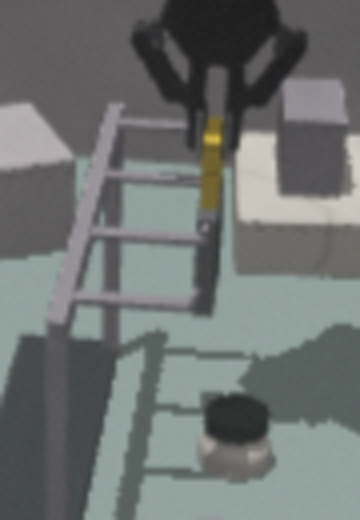

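The side crop shows the case at hook 3's tip, with the strip at (200,180) meeting the handle at window height. I'll carry on in and lower it.

```bash
python3 -m crank '{"claw":[1,1,1,1,1],"xyz":[[0,-0.04,0],[0,-0.08,0],[-0.003,-0.12,0],[-0.003,-0.12,0],[-0.003,-0.12,0]],"dr":[[0,0,0],[0,0,0],[0,0,0],[0,0,0],[0,0,0]]}' >/dev/null;  python3 s.py; python3 -m crank '{"claw":[1,1,1,1,1],"xyz":[[0,0,0.015],[0,0,0.03],[0,0,0.042],[0,0,0.048],[0,0,0.048]],"dr":[[0,0,0],[0,0,0],[0,0,0],[0,0,0],[0,0,0]]}' >/dev/null;  python3 s.py
```

```text
M [-0.0439  0.0097 -0.017 ] F [ 0.5737 -0.6413 -1.5199] p [ 0.5178 -0.3141  0.2616] yaw_y -178.56 tilt [-0.0003  0.    ] w 0.013 t 19.9833
M [ 0.049  -0.0122  0.0293] F [-0.3556 -0.3455 -1.5248] p [ 0.5177 -0.3144  0.2467] yaw_y -178.62 tilt [-0.0006  0.0005] w 0.0127 t 20.4
```

```bash
python3 -m crank '{"claw":[1,1,1],"xyz":[[0,0,0.005],[0,0,0.005],[0,0,0.005]],"dr":[[0,0,0],[0,0,0],[0,0,0]]}' >/dev/null;  python3 s.py; python3 -m crank '{"claw":[1,1,1],"xyz":[[0,0,0.005],[0,0,0.005],[0,0,0.005]],"dr":[[0,0,0],[0,0,0],[0,0,0]]}' >/dev/null;  python3 s.py
```

```text
M [-0.0327  0.0186 -0.0032] F [-0.3269 -0.1977 -2.1973] p [ 0.5182 -0.3146  0.2457] yaw_y -178.61 tilt [ 0.0002 -0.0001] w 0.0131 t 20.65
M [0.5246 0.8248 0.0236] F [-4.1886  2.544  13.5646] p [ 0.5183 -0.3146  0.2456] yaw_y -178.6 tilt [ 0.0015 -0.0014] w 0.0132 t 20.9
```

Contact is at TCP z 0.2456, as predicted, so the bar rests on the hook. I'll ease off, open and lift away.

```bash
python3 -m crank '{"claw":[0.6,0.5,0.3,0.1,0,0,0,0],"xyz":[[0,0,-0.003],[0,0,-0.003],[0,0,-0.003],[0,0,-0.003],[0,0,-0.003],[0,0,-0.06],[0,0,-0.15],[0,0,-0.27]],"dr":[[0,0,0],[0,0,0],[0,0,0],[0,0,0],[0,0,0],[0,0,0],[0,0,0],[0,0,0]]}' >/dev/null;  python3 s.py; python3 - <<'E'
from h import *
for n in ("scene","side"):
    v=V(n); print(n,blobs(v.mask((20,120,90),(35,255,255))), v.proj([[.520,-.3145,.266],[.446,.013,.116]]).round(0).tolist())
v=V("wrist"); 
print(delta((.4766,.2085,.2),np.radians(170.3)))
E
```

```text
M [-0.04   -0.0504 -0.0368] F [-0.1841  0.0981 -0.6398] p [ 0.5175 -0.314   0.3244] yaw_y -178.61 tilt [-0.0028  0.0023] w 0.0428 t 21.5667
scene [(77, [378.5, 166.6], [373, 163, 12, 9]), (72, [303.4, 185.8], [298, 182, 11, 9]), (69, [345.9, 186.4], [341, 182, 10, 11]), (223, [146.4, 239.1], [137, 230, 22, 26])] [[146.0, 234.0], [248.0, 210.0]]
side [(83, [311.5, 123.1], [309, 114, 6, 21]), (202, [300.4, 271.6], [296, 258, 10, 30]), (254, [253.9, 299.6], [248, 285, 13, 32]), (381, [237.3, 369.3], [228, 353, 20, 37])] [[311.0, 116.0], [322.0, 223.0]]
(array([-1.7495,  0.0999,  0.4195]), [array([-0.0022, -0.0015,  0.1233]), array([ 0.0023, -0.0033, -1.8767])])
```

```bash
python3 -m crank '{"claw":[0,0,0,0,0,0,0,0],"xyz":[[-0.1,0,-0.03],[-0.22,0.01,-0.03],[-0.35,0.02,-0.03],[-0.48,0.03,0],[-0.61,0.04,0],[-0.74,0.05,0],[-0.87,0.06,0],[-0.96,0.06,0]],"dr":[[0,0,0],[0,0,0.02],[0,0,0.04],[0,0,0.06],[0,0,0.08],[0,0,0.1],[0,0,0.123],[0,0,0.123]]}' >/dev/null; python3 -m crank '{"claw":[0,0,0,0,0,0,0,0],"xyz":[[-0.12,-0.1,0],[-0.24,-0.1,0.05],[-0.36,-0.1,0.1],[-0.48,-0.1,0.15],[-0.6,-0.1,0.22],[-0.7,-0.1,0.3],[-0.76,-0.1,0.35],[-0.76,-0.1,0.35]],"dr":[[0,0,0],[0,0,0],[0,0,0],[0,0,0],[0,0,0],[0,0,0],[0,0,0],[0,0,0]]}' >/dev/null; python3 s.py; python3 -c "
from h import *
print(delta((.4766,.2085,.122),np.radians(170.3)))"
```

```text
M [-0.0062 -0.02   -0.0076] F [ 0.8031  0.7082 -0.5931] p [0.5594 0.1955 0.2157] yaw_y 170.51 tilt [-0.0059 -0.0006] w 0.0426 t 23.05
(array([0.0024, 0.2777, 0.3138]), [array([ 0.0037, -0.001 ,  0.0023]), array([ 1.6000e-03,  5.7000e-03, -1.9977e+00])])
```

```bash
python3 -m crank '{"claw":[0,0,0,0,0,0],"xyz":[[0,0.1,0],[0,0.2,0],[0.002,0.278,0.03],[0.002,0.278,0.1],[0.002,0.278,0.1],[0.002,0.278,0.1]],"dr":[[0,0,0.002],[0,0,0.002],[0,0,0.002],[0,0,0.002],[0,0,0.002],[0,0,0.002]]}' >/dev/null; python3 s.py; python3 -c "
from h import *
print(delta((.4766,.2085,.123),np.radians(170.3)))"
```

```text
M [ 0.024  -0.0079 -0.0054] F [ 0.5505 -0.1148 -0.0029] p [0.4783 0.2056 0.19  ] yaw_y 170.13 tilt [-0.0013 -0.0004] w 0.0429 t 23.55
(array([-0.0087,  0.007 ,  0.2234]), [array([ 0.0008, -0.0004, -0.0019]), array([-7.0000e-04, -1.2000e-03,  1.9981e+00])])
```

```bash
python3 -m crank '{"claw":[0,0,0,0,0,0],"xyz":[[-0.009,0.007,0.05],[-0.009,0.007,0.12],[-0.009,0.007,0.19],[-0.009,0.007,0.215],[-0.009,0.007,0.222],[-0.009,0.007,0.222]],"dr":[[0,0,0],[0,0,0],[0,0,0],[0,0,0],[0,0,0],[0,0,0]]}' >/dev/null; python3 s.py; python3 -m crank '{"claw":[0.4,0.7,1,1,1,1],"xyz":[[0,0,0],[0,0,0],[0,0,0],[0,0,0],[0,0,0],[0,0,0]],"dr":[[0,0,0],[0,0,0],[0,0,0],[0,0,0],[0,0,0],[0,0,0]]}' 40 >/dev/null&& python3 s.py; python3 -m crank '{"claw":[1,1,1,1,1,1,1,1],"xyz":[[0,0,-0.03],[0,0,-0.07],[0,0,-0.13],[0,0,-0.2],[0,0,-0.28],[0,0,-0.37],[0,0,-0.46],[0,0,-0.46]],"dr":[[0,0,0],[0,0,0],[0,0,0],[0,0,0],[0,0,0],[0,0,0],[0,0,0],[0,0,0]]}' >/dev/null; python3 s.py; python3 - <<'E'
from h import *
for n in ("scene","side"):
    v=V(n); print(n,blobs(v.mask((20,120,90),(35,255,255))))
print(delta((.40,.0,.2617),np.radians(181.4)))
E
```

```text
M [-0.0044 -0.0233  0.0162] F [ 0.3319 -0.3113  0.0719] p [0.4777 0.2089 0.124 ] yaw_y 170.12 tilt [-0.0001 -0.    ] w 0.0426 t 24.05
M [-0.0914  0.0343  0.0243] F [ 0.0802 -0.4907  6.9107] p [0.4779 0.2093 0.1247] yaw_y 170.15 tilt [0.0021 0.0004] w 0.0131 t 24.55
M [-0.0528 -0.0769  0.0124] F [ 0.1947  0.7853 -1.9022] p [0.4784 0.2095 0.2669] yaw_y 170.15 tilt [0.0063 0.0017] w 0.013 t 25.2167
scene [(26, [301.2, 148.4], [300, 145, 4, 9]), (78, [378.5, 166.6], [373, 163, 12, 9]), (77, [345.8, 186.8], [340, 182, 11, 13]), (185, [146.4, 238.0], [137, 231, 20, 19])]
side [(175, [300.2, 226.2], [297, 209, 8, 32]), (232, [253.4, 299.6], [248, 285, 13, 32]), (291, [235.8, 369.0], [228, 353, 19, 37])]
(array([0.7313, 0.1349, 0.0022]), [array([-0.0011,  0.0004, -0.125 ]), array([6.000e-04, 1.700e-03, 1.875e+00])])
```

```bash
python3 -m crank '{"claw":[1,1,1,1,1,1,1,1],"xyz":[[0.06,0.01,0],[0.16,0.03,0],[0.27,0.05,0],[0.38,0.07,0],[0.5,0.09,0],[0.61,0.11,0],[0.7,0.13,0],[0.73,0.135,0]],"dr":[[0,0,0],[0,0,-0.02],[0,0,-0.04],[0,0,-0.06],[0,0,-0.08],[0,0,-0.1],[0,0,-0.125],[0,0,-0.125]]}' >/dev/null; python3 -m crank '{"claw":[1,1,1,1,1,1,1,1],"xyz":[[0.06,0,0],[0.17,-0.01,0],[0.29,-0.02,0],[0.41,-0.03,0],[0.53,-0.04,0],[0.65,-0.05,0],[0.7,-0.05,0],[0.7,-0.05,0]],"dr":[[0,0,0],[0,0,0],[0,0,0],[0,0,0],[0,0,0],[0,0,0],[0,0,0],[0,0,0]]}' >/dev/null; python3 s.py; python3 -c "
from h import *
print(delta((.420,-.2195,.2627),np.radians(181.4)),delta((.518,-.2195,.2627),np.radians(181.4)))"
```

```text
M [0.0047 0.0153 0.014 ] F [-0.7489  1.0701 -2.2338] p [ 0.4199 -0.2119  0.2602] yaw_y -178.8 tilt [-0.0017  0.0008] w 0.0131 t 26.65
(array([ 0.0254,  0.0001, -0.0084]), [array([ 0.0011,  0.0005, -0.0023]), array([ 8.0000e-04, -1.7000e-03,  1.9977e+00])]) (array([ 0.0322, -0.3265, -0.0089]), [array([ 0.0011,  0.0005, -0.0023]), array([ 8.0000e-04, -1.7000e-03,  1.9977e+00])])
```

```bash
python3 -m crank '{"claw":[1,1,1,1],"xyz":[[0.02,0,-0.005],[0.02,0,-0.005],[0.02,0,-0.005],[0.02,0,-0.005]],"dr":[[0,0,0],[0,0,0],[0,0,0],[0,0,0]]}' >/dev/null; python3 s.py; python3 -c "
from h import *
print(delta((.518,-.2195,.2627),np.radians(181.4)))"
```

```text
M [ 0.0047 -0.0161 -0.0058] F [-0.3902  0.1534 -1.1062] p [ 0.42   -0.2144  0.2631] yaw_y -178.55 tilt [-0.      0.0002] w 0.0132 t 26.9833
(array([ 0.0251, -0.3262,  0.0012]), [array([0.    , 0.0001, 0.0005]), array([-2.0000e-04,  0.0000e+00, -1.9995e+00])])
```

```bash
python3 -m crank '{"claw":[1,1,1,1,1,1,1,1],"xyz":[[0.019,0,0],[0.019,-0.05,0],[0.02,-0.11,0],[0.021,-0.17,0],[0.022,-0.23,0],[0.024,-0.29,0],[0.025,-0.326,0],[0.025,-0.326,0]],"dr":[[0,0,0],[0,0,0],[0,0,0],[0,0,0],[0,0,0],[0,0,0],[0,0,0],[0,0,0]]}' >/dev/null;  python3 s.py; python3 -m crank '{"claw":[1,1,1,1,1],"xyz":[[0,0,0.015],[0,0,0.03],[0,0,0.042],[0,0,0.05],[0,0,0.05]],"dr":[[0,0,0],[0,0,0],[0,0,0],[0,0,0],[0,0,0]]}' >/dev/null;  python3 s.py
```

```text
M [ 0.0029 -0.0432 -0.0134] F [ 0.7294  0.5012 -1.596 ] p [ 0.5196 -0.2203  0.2624] yaw_y -178.53 tilt [0.     0.0002] w 0.0129 t 27.65
M [ 0.0194 -0.0323  0.0337] F [-0.5165  0.2852 -1.1308] p [ 0.5173 -0.2203  0.2476] yaw_y -178.62 tilt [-0.0006  0.0003] w 0.0133 t 28.0667
```

```bash
python3 -m crank '{"claw":[1,1,1],"xyz":[[0,0,0.005],[0,0,0.006],[0,0,0.006]],"dr":[[0,0,0],[0,0,0],[0,0,0]]}' >/dev/null;  python3 s.py
```

```text
M [0.0774 0.6459 0.0363] F [-2.474   0.1717  3.8925] p [ 0.5177 -0.2205  0.2467] yaw_y -178.62 tilt [ 0.0003 -0.0004] w 0.013 t 28.3167
```

Contact at 0.2467, as predicted. Release.

```bash
python3 -m crank '{"claw":[0.6,0.5,0.3,0.1,0,0,0,0],"xyz":[[0,0,0],[0,0,0],[0,0,0],[0,0,0],[0,0,0],[0,0,-0.06],[0,0,-0.15],[0,0,-0.27]],"dr":[[0,0,0],[0,0,0],[0,0,0],[0,0,0],[0,0,0],[0,0,0],[0,0,0],[0,0,0]]}' >/dev/null;  python3 s.py; python3 - <<'E'
from h import *
for n in ("scene","side"):
    v=V(n); print(n,blobs(v.mask((20,120,90),(35,255,255))))
print(delta((.5634,.3113,.2),np.radians(170.3)))
E
```

```text
M [ 0.0044 -0.0298  0.0276] F [ 0.6171 -0.5778  0.2176] p [ 0.5172 -0.2199  0.3267] yaw_y -178.6 tilt [-0.0028  0.0017] w 0.0428 t 28.9833
scene [(77, [378.5, 166.6], [373, 163, 12, 9]), (68, [345.7, 186.3], [340, 182, 11, 10]), (173, [182.8, 221.4], [175, 213, 17, 25]), (243, [146.7, 239.0], [137, 230, 22, 26])]
side [(175, [309.4, 130.8], [306, 113, 9, 37]), (255, [253.9, 299.7], [248, 285, 13, 32]), (369, [237.1, 369.2], [228, 353, 20, 37])]
(array([-1.7719, -0.1886,  0.4345]), [array([-0.0038, -0.0019,  0.1233]), array([ 0.0029, -0.0057, -1.8767])])
```

```bash
python3 -m crank '{"claw":[0,0,0,0,0,0,0,0],"xyz":[[-0.1,0,-0.03],[-0.22,-0.02,-0.03],[-0.35,-0.04,-0.03],[-0.48,-0.06,0],[-0.61,-0.08,0],[-0.74,-0.1,0],[-0.87,-0.12,0],[-0.96,-0.12,0]],"dr":[[0,0,0],[0,0,0.02],[0,0,0.04],[0,0,0.06],[0,0,0.08],[0,0,0.1],[0,0,0.123],[0,0,0.123]]}' >/dev/null; python3 -m crank '{"claw":[0,0,0,0,0,0,0,0],"xyz":[[-0.12,0.03,0],[-0.24,0.06,0.05],[-0.36,0.08,0.1],[-0.48,0.09,0.15],[-0.6,0.1,0.22],[-0.7,0.1,0.3],[-0.78,0.1,0.35],[-0.78,0.1,0.35]],"dr":[[0,0,0],[0,0,0],[0,0,0],[0,0,0],[0,0,0],[0,0,0],[0,0,0],[0,0,0]]}' >/dev/null; python3 -m crank '{"claw":[0,0,0],"xyz":[[0,0,0],[0,0,0],[0,0,0]],"dr":[[0,0,0],[0,0,0],[0,0,0]]}' >/dev/null; python3 s.py; python3 -c "
from h import *
print(delta((.5634,.3113,.123),np.radians(170.3)))"
```

```text
M [-0.0038 -0.038   0.0062] F [ 0.1582 -0.2693 -0.2562] p [0.557  0.3034 0.2231] yaw_y 170.28 tilt [0.0011 0.0003] w 0.0422 t 30.6667
(array([-0.0295, -0.0162,  0.3338]), [array([-0.0007,  0.0003, -0.0003]), array([5.0000e-04, 1.1000e-03, 1.9997e+00])])
```

```bash
python3 -m crank '{"claw":[0,0,0,0,0,0,0],"xyz":[[-0.03,-0.018,0.1],[-0.03,-0.018,0.2],[-0.03,-0.018,0.26],[-0.03,-0.018,0.31],[-0.03,-0.018,0.327],[-0.03,-0.018,0.331],[-0.03,-0.018,0.331]],"dr":[[0,0,0],[0,0,0],[0,0,0],[0,0,0],[0,0,0],[0,0,0],[0,0,0]]}' >/dev/null; python3 s.py; python3 -m crank '{"claw":[0.4,0.7,1,1,1,1],"xyz":[[0,0,0],[0,0,0],[0,0,0],[0,0,0],[0,0,0],[0,0,0]],"dr":[[0,0,0],[0,0,0],[0,0,0],[0,0,0],[0,0,0],[0,0,0]]}' 40 >/dev/null&& python3 s.py; python3 -m crank '{"claw":[1,1,1,1,1,1,1,1],"xyz":[[0,0,-0.03],[0,0,-0.07],[0,0,-0.13],[0,0,-0.2],[0,0,-0.28],[0,0,-0.37],[0,0,-0.46],[0,0,-0.46]],"dr":[[0,0,0],[0,0,0],[0,0,0],[0,0,0],[0,0,0],[0,0,0],[0,0,0],[0,0,0]]}' >/dev/null; python3 s.py; python3 - <<'E'
from h import *
for n in ("scene","side"):
    v=V(n); print(n,blobs(v.mask((20,120,90),(35,255,255))))
print(delta((.42,.05,.2627),np.radians(181.4)))
E
```

```text
M [0.0127 0.0005 0.0457] F [ 0.2473  0.0826 -0.0742] p [0.564  0.3117 0.124 ] yaw_y 170.28 tilt [0.0011 0.0004] w 0.0425 t 31.25
M [-0.235  -0.1679 -0.0394] F [ 0.2088 -0.8114  7.2672] p [0.5643 0.3122 0.1242] yaw_y 170.32 tilt [0.0024 0.0005] w 0.0133 t 31.75
M [ 0.0287 -0.1152 -0.0229] F [ 0.6218  0.3771 -0.7378] p [0.5645 0.3125 0.2666] yaw_y 170.33 tilt [0.0061 0.0026] w 0.0134 t 32.4167
scene [(37, [346.5, 149.2], [344, 144, 6, 12]), (78, [378.5, 166.7], [373, 163, 12, 9]), (172, [182.6, 221.5], [175, 214, 17, 24]), (187, [146.5, 238.2], [137, 231, 22, 19])]
side [(184, [309.5, 130.6], [306, 113, 9, 37]), (211, [249.8, 254.4], [245, 237, 15, 33]), (366, [237.0, 369.2], [228, 353, 20, 37])]
(array([ 0.9423,  0.3256, -0.0039]), [array([-0.001 ,  0.0006, -0.123 ]), array([8.000e-04, 1.500e-03, 1.877e+00])])
```

```bash
python3 -m crank '{"claw":[1,1,1,1,1,1,1,1],"xyz":[[0.06,0.02,0],[0.16,0.055,0],[0.27,0.095,0],[0.39,0.135,0],[0.51,0.175,0],[0.63,0.22,0],[0.75,0.26,0],[0.86,0.3,0]],"dr":[[0,0,0],[0,0,-0.02],[0,0,-0.04],[0,0,-0.06],[0,0,-0.08],[0,0,-0.1],[0,0,-0.123],[0,0,-0.123]]}' >/dev/null; python3 -m crank '{"claw":[1,1,1],"xyz":[[0,0,0],[0,0,0],[0,0,0]],"dr":[[0,0,0],[0,0,0],[0,0,0]]}' >/dev/null; python3 s.py; python3 -c "
from h import *
print(delta((.42,-.126,.2622),np.radians(181.4)))"
```

```text
M [-0.0154  0.048   0.025 ] F [-1.0796  0.7615 -1.4786] p [0.4313 0.073  0.2605] yaw_y -178.64 tilt [-0.0007  0.0003] w 0.0131 t 33.4333
(array([ 0.6623,  0.0534, -0.0059]), [array([ 0.0004,  0.0002, -0.0005]), array([ 3.0000e-04, -7.0000e-04,  1.9995e+00])])
```

```bash
python3 -m crank '{"claw":[1,1,1,1,1,1,1,1],"xyz":[[0.06,0.05,-0.005],[0.17,0.053,-0.005],[0.29,0.053,-0.005],[0.41,0.053,-0.005],[0.53,0.053,-0.005],[0.62,0.053,-0.005],[0.66,0.053,-0.005],[0.66,0.053,-0.005]],"dr":[[0,0,0],[0,0,0],[0,0,0],[0,0,0],[0,0,0],[0,0,0],[0,0,0],[0,0,0]]}' >/dev/null; python3 -m crank '{"claw":[1,1,1],"xyz":[[0,0,0],[0,0,0],[0,0,0]],"dr":[[0,0,0],[0,0,0],[0,0,0]]}' >/dev/null; python3 s.py; python3 -c "
from h import *
print(delta((.516,-.124,.2622),np.radians(181.4)))"
```

```text
M [ 0.0313 -0.0243 -0.0419] F [ 0.9242  0.0457 -1.9   ] p [ 0.4205 -0.1242  0.2624] yaw_y -178.5 tilt [-0.0002  0.0003] w 0.0131 t 34.35
(array([ 0.0078, -0.3182,  0.0006]), [array([0.0001, 0.0002, 0.0011]), array([-3.0000e-04,  1.0000e-04, -1.9989e+00])])
```

```bash
python3 -m crank '{"claw":[1,1,1,1,1,1,1,1],"xyz":[[0.005,0,0],[0.005,-0.05,0],[0.005,-0.11,0],[0.005,-0.17,0],[0.006,-0.23,0],[0.007,-0.29,0],[0.007,-0.318,0],[0.007,-0.318,0]],"dr":[[0,0,0],[0,0,0],[0,0,0],[0,0,0],[0,0,0],[0,0,0],[0,0,0],[0,0,0]]}' >/dev/null;  python3 s.py; python3 -m crank '{"claw":[1,1,1,1,1],"xyz":[[0,0,0.015],[0,0,0.03],[0,0,0.042],[0,0,0.05],[0,0,0.05]],"dr":[[0,0,0],[0,0,0],[0,0,0],[0,0,0],[0,0,0]]}' >/dev/null;  python3 s.py; python3 -m crank '{"claw":[1,1,1],"xyz":[[0,0,0.004],[0,0,0.004],[0,0,0.004]],"dr":[[0,0,0],[0,0,0],[0,0,0]]}' >/dev/null;  python3 s.py
```

```text
M [-0.0069  0.0033 -0.0157] F [-0.6321 -0.0327 -2.7456] p [ 0.5169 -0.1247  0.2619] yaw_y -178.53 tilt [-0.0004  0.0003] w 0.0132 t 35.0167
M [-0.0294  0.0078  0.0233] F [-0.4557 -0.2992 -1.9516] p [ 0.5151 -0.1252  0.247 ] yaw_y -178.62 tilt [-0.0007  0.0003] w 0.0134 t 35.4333
M [ 0.0184 -0.0259 -0.0251] F [ 0.4544 -0.0517 -1.9   ] p [ 0.5157 -0.1253  0.2464] yaw_y -178.61 tilt [ 0.0002 -0.0001] w 0.0133 t 35.6833
```

```bash
python3 -m crank '{"claw":[1,1,1],"xyz":[[0,0,0.003],[0,0,0.004],[0,0,0.004]],"dr":[[0,0,0],[0,0,0],[0,0,0]]}' >/dev/null;  python3 s.py
```

```text
M [ 0.1901  0.8096 -0.0173] F [-4.034   1.5113 10.3512] p [ 0.5159 -0.1253  0.2461] yaw_y -178.6 tilt [ 0.0013 -0.0007] w 0.0129 t 35.9333
```

```bash
python3 -m crank '{"claw":[0.6,0.5,0.3,0.1,0,0,0,0],"xyz":[[0,0,-0.002],[0,0,-0.002],[0,0,-0.002],[0,0,-0.002],[0,0,-0.002],[0,0,-0.06],[0,0,-0.15],[0,0,-0.27]],"dr":[[0,0,0],[0,0,0],[0,0,0],[0,0,0],[0,0,0],[0,0,0],[0,0,0],[0,0,0]]}' >/dev/null;  python3 -m crank '{"claw":[0,0,0,0,0,0,0,0],"xyz":[[-0.05,0,-0.1],[-0.1,0.1,-0.2],[-0.15,0.2,-0.3],[-0.2,0.25,-0.4],[-0.2,0.25,-0.45],[-0.2,0.25,-0.45],[-0.2,0.25,-0.45],[-0.2,0.25,-0.45]],"dr":[[0,0,0],[0,0,0],[0,0,0],[0,0,0],[0,0,0],[0,0,0],[0,0,0],[0,0,0]]}'; python3 -m crank '{"claw":[0,0,0,0,0,0,0,0],"xyz":[[0,0,0],[0,0,0],[0,0,0],[0,0,0],[0,0,0],[0,0,0],[0,0,0],[0,0,0]],"dr":[[0,0,0],[0,0,0],[0,0,0],[0,0,0],[0,0,0],[0,0,0],[0,0,0],[0,0,0]]}'>/dev/null; python3 - <<'E'
from h import *
a=V("scene");b=V("side")
for n,v in (("scene",a),("side",b)): print(n,blobs(v.mask((20,120,90),(35,255,255))))
ca=cv2.resize(a.im[150:330,90:390],None,fx=1.9,fy=1.9); cb=cv2.resize(b.im[90:365,215:390],None,fx=1.24,fy=1.24)
h=342; cb=cb[:h-1]; ca=ca[:cb.shape[0]]; cv2.imwrite("pics/final.png",np.hstack([ca,cb])); print(ca.shape,cb.shape)
E
```

```text
clock: 37.27
tool_pos: [0.4397, -0.0673, 0.4601]
ee_rot: [0.716, -0.698, -0.0, 0.0]
ft_force: [0.5, -0.2, -0.6]
width: 0.0425
grip_force: 0.0
scene [(77, [378.5, 166.6], [373, 163, 12, 9]), (154, [215.4, 205.5], [208, 198, 16, 23]), (186, [182.2, 221.8], [174, 214, 18, 24]), (244, [146.8, 239.0], [137, 230, 22, 26])]
side [(260, [307.3, 139.4], [302, 113, 13, 54]), (247, [235.3, 368.6], [228, 353, 19, 37])]
(341, 570, 3) (341, 217, 3)
```

View pics/final.png

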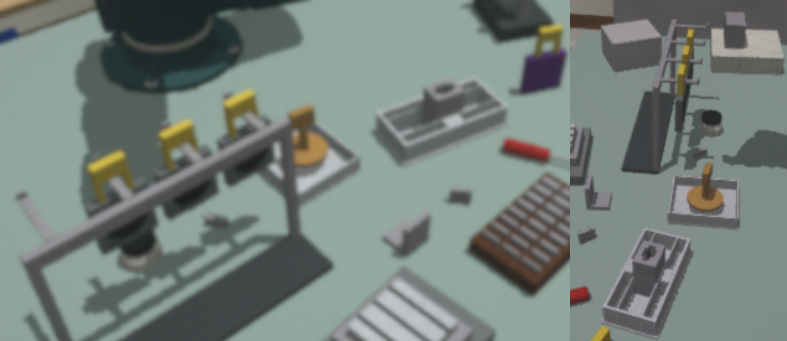

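The final view shows three cases hanging on hooks 1 to 3 at (240,110), (178,140) and (110,170). The knob stands in the tray at (305,140), the rack is empty, and the other items look undisturbed. Handing in.

```bash
python3 -c "
from workcell import ticket
print(ticket.sign_off())"
```

```text
the job is handed in; nothing more can be done
None
```

The job is handed in: the knob was turned anticlockwise, lifted out and stood in the tray, and all three cases present hang on hooks 1 to 3; the stop showed only as a gentle torque build-up about 15° past alignment, so I turned back to line up before lifting.

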